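# Set up the cassette docks and swap the wrong cassette

## Task

Set up the three cassette docks on the bench for the next run: each of the two long docks gets one of the dark six-place tube cassettes (either one), and the short dock gets the low four-place cassette. The tall four-place cassette was left in the short dock by mistake: take it out and stand it upright in the white basket. The cassettes in the docks must stand upright, lengthwise and flat on the dock floor inside the rim, and the white sample rack must be left alone.

Things in the scene. Friction and masses are not known exactly. Their poses are not given: they have to be found in the camera images.
- cassette_six_1: First six-place tube cassette (a row of six round holes on top): dark grey, loose, about 90 g; 68 mm high, 30 mm thick (x), 124 mm long (y), its 8 mm high foot 132 mm long; grip across the thickness. Origin: centre of underside, y along its length. Starts on the bench in one of six columns 92 mm apart, which docks and cassettes share in mixed order, all lengthwise away from the robot.
- cassette_six_2: Second six-place tube cassette, looks like the first and may change places with it: dark grey, loose, about 90 g; 72 mm high, 30 mm thick (x), 124 mm long (y), its 8 mm high foot 132 mm long; grip across the thickness. Origin: centre of underside, y along its length. Starts standing on the bench in another column of the same row.
- cassette_four_low: Low four-place tube cassette (a row of four holes on top): dark grey, loose, about 90 g; 80 mm high, 30 mm thick (x), 82 mm long (y), its 8 mm high foot 92 mm long; grip across the thickness. Origin: centre of underside, y along its length. Starts standing on the bench in another column of the same row.
- cassette_four_tall: Tall four-place tube cassette, the wrong one: dark grey, loose, about 90 g; 122 mm high, 30 mm thick (x), 82 mm long (y), its 8 mm high foot 92 mm long; grip across the thickness. Origin: centre of underside, y along its length. Starts standing in the short dock, 37 mm or more taller than everything else in the row.
- dock_long_1: First long cassette dock: a fixed shallow tray with a grey floor and a low metal rim, outside 58 mm (x) by 160 mm (y), inside 48 by 150 mm; its floor is 5 mm and its rim 13 mm above the bench. Origin: centre of its underside on the bench; y along its length. Its place and yaw vary; empty at the start.
- dock_long_2: Second long cassette dock: a fixed shallow tray with a grey floor and a low metal rim, outside 58 mm (x) by 160 mm (y), inside 48 by 150 mm; its floor is 5 mm and its rim 13 mm above the bench. Origin: centre of its underside on the bench; y along its length. Its place and yaw vary; empty at the start.
- dock_short: Short cassette dock: a fixed shallow tray with a grey floor and a low metal rim, outside 58 mm (x) by 118 mm (y), inside 48 by 108 mm; its floor is 5 mm and its rim 13 mm above the bench. Origin: centre of its underside on the bench; y along its length. Its place and yaw vary; the tall four-place cassette stands in it at the start.
- basket: White slotted basket, open on top, fixed on the bench behind the middle of the row, x roughly away from the robot, empty: inside 162 mm (x) by 148 mm (y) with a floor 2 mm above the bench, rim 69 mm above the bench. Origin: centre of its underside. A tall grey machine stands to its right and a centrifuge to its left.
- sample_rack: White sample rack with six windows, 27 x 140 x 58 mm, loose, on the left of the bench behind the row; a bystander that must not be moved. Origin: centre of its underside, y along its length.

How it is judged:
By the outcome, as a careful person would: the job done as asked, in the order asked, and still so for the second after the job is handed in, with the robot touching nothing.
It also fails if it takes over 115 s, if anything falls off the work surface, if the arm or the gripper's body presses on something with over 40 N, if the wrist force passes 120 N, or if a joint passes its speed limit or range.

## Robot

A 6-joint arm with a two-finger parallel gripper is mounted at the origin on a cart in front of the work surface, level with it; the furniture and walls round the work are solid. World frame = base frame: x ahead of the robot, y to its left, z up, the work surface at z = 0. Lengths are in m, angles in rad, forces in N, time in s.
With the tool pointing down it reaches from about 0.275 to 0.75 m from the base axis. Payload 10.2 kg.
Tool frame: the origin (TCP) lies midway between the tips of the shut fingers; the grasp point (between the pads) lies 19 mm behind it; z points along the fingers, x is the direction in which the jaws open and shut, and the axes are right-handed (so a half turn about z gives the same grasp; the last joint's range is limited). The gripper opens to 88 mm and grips with 3 to 60 N. Pads are 18 mm wide; open, the fingers measure 123 mm over their backs; the gripper's body (75 mm by 187 mm) begins 45 mm behind the grasp point.
Start: joints at [-1.564, 0.313, 1.498, -0, 1.331, -0.223], TCP at [0.12, -0.511, 0.239] pointing down, gripper open.
Joint ranges: [-2.94, 2.94], [-0.97, 2.17], [0.19, 2.56], [-1.23, 4.37], [0.02, 3.11], [-2.88, 2.88]. Speed limits (rad/s): [2.39, 2.39, 3.01, 3.14, 3.14, 3.14].

## Interface

Orientations are given as a rotation vector (axis times angle).
In Python, from plant import status, grab_frame, get_calibration, job gives the robot as it stands. The module is installed in compiled form; this text tells all that it offers.
- The arm moves only by the shell command python3 -m handwheel 'ROWS' [FORCE]. ROWS is JSON, a list that holds one entry, the list of rows, each a list of 7 numbers: the shift along the world's x, y, z in m, then the turn, a rotation vector about the world's x, y, z in degrees, then the finger opening in m, from 0 to 0.0881. In form: [[[x, y, z, ax, ay, az, fingers], ...]]. A call has 1 to 20 rows; each row shifts and turns the commanded pose from where the row before left it; what a row does not reach is not made up. A row lasts 1/12 s, in which the tool goes at most 41.7 mm and 7.16 degrees, less where a joint would pass 70% of its speed; a pose out of reach is approached as far as the arm can. A call is refused whole if a number of a shift passes 0.0417 or a number of a turn 7.16, either way. A call with a gripper value outside its range is refused whole. The fingers move at their own pace and stop on an object; FORCE is the grip in N (left out, the last holds). Time passes only in rows, so rows that do not move let the fingers close. It gives the time, the measured TCP pose, the force and the opening at its end, in the units of the state.
- status.get_obs(): the state, without advancing time (a new reading comes with each control period).
- grab_frame(name): name is "scene" or "top" or "wrist"; returns the picture (400x640x3 uint8, blue, green, red); there is no depth.
- get_calibration(name): a dict with "fx", "fy", "cx", "cy" (pixels), "dist_coeffs" ([k1, k2, p1, p2, k3] as OpenCV has them; the pictures are not rectified), "rvec" (rotation vector, rad) and "tvec" (3), from world to camera coordinates, as OpenCV has them. Camera axes: x right, y down, z forward; pixel columns grow to the right and rows downward; lengths in m; the calibration is good to about 2 mm. A picture is of the moment at which its call begins: read the wrist's pose just before it. get_calibration takes no time and is no camera call; for the wrist camera it gives the pose at the moment of the call.
- job.finish_job(): hands the job in, once; it reports no verdict.
The state is a dict: "time_s": time; "q": joint angles; "qvel": joint speeds; "tau": joint torques, N m; "tool_pos": TCP position; "eef_rot": TCP orientation; "wrist_force": force on the tool from outside, world axes, zero at the start; "ft_torque": the same for the moment, N m; "gripper_width": finger opening in m.
Only numpy, scipy, OpenCV 4.12 (cv2) and the standard library are available. Lean on these libraries where they do the work, as an engineer would, in place of code of your own. Each camera call takes 0.05 s, during which the arm holds its last target.

## Working session

There is one attempt and no reset: what is moved stays moved. The work goes in short steps, Python scripts to look and compute and a shell command to move; the robot and the scene stay as the last step left them, time stands still between calls to the robot, and variables do not carry over. Pictures are saved under pics/ and viewed, and the job is handed in when it is done.

```bash
mkdir -p pics; python3 - <<'E'
from plant import status, grab_frame, get_calibration
import cv2
o=status.get_obs(); print(o)
for n in("scene","top","wrist"):
    c=get_calibration(n); print(n,c)
    cv2.imwrite(f"pics/{n}0.png",grab_frame(n))
E
```

```text
{'time_s': 0.0, 'q': array([-1.56440624e+00,  3.13458024e-01,  1.49840884e+00, -3.06086766e-06,
        1.33100536e+00, -2.23428279e-01]), 'qvel': array([-2.58532847e-04,  3.99312597e-04, -4.28922345e-04,  8.67571793e-05,
        2.74319543e-03,  1.47851862e-03]), 'tau': array([-5.54859835e-04, -4.02199781e+01, -2.52273452e+01,  6.93617156e-02,
        3.51983216e-02, -7.38807944e-05]), 'tool_pos': array([ 0.11956675, -0.51095856,  0.23816759]), 'eef_rot': array([-2.46071459e+00,  1.95146917e+00,  1.26219606e-03]), 'wrist_force': array([0.10925376, 0.64733708, 0.13809353]), 'ft_torque': array([0.02628055, 0.02596984, 0.00661002]), 'gripper_width': 0.08781440069627547}
scene {'fx': 426.228002899085, 'fy': 426.228002899085, 'cx': 323.63581736263285, 'cy': 203.3435136776078, 'dist_coeffs': array([-0.10351675,  0.        ,  0.        ,  0.        ,  0.        ]), 'rvec': array([ 0.61067578, -2.4231948 ,  1.43493604]), 'tvec': array([0.55578347, 0.07388154, 0.83666691])}
top {'fx': 361.5450572820736, 'fy': 361.5450572820736, 'cx': 316.57247230813346, 'cy': 197.69354749765068, 'dist_coeffs': array([-0.07614541,  0.        ,  0.        ,  0.        ,  0.        ]), 'rvec': array([ 2.00883703, -2.18715166,  0.26430534]), 'tvec': array([0.23052324, 0.54475439, 0.78191803])}
wrist {'fx': 352.23827976532453, 'fy': 352.23827976532453, 'cx': 313.497554715131, 'cy': 201.62385521706634, 'dist_coeffs': array([-0.07819884,  0.        ,  0.        ,  0.        ,  0.        ]), 'rvec': array([-2.27660716,  1.80618698,  0.26249019]), 'tvec': array([-0.52413424, -0.03749997,  0.39047086])}
```

View pics/scene0.png

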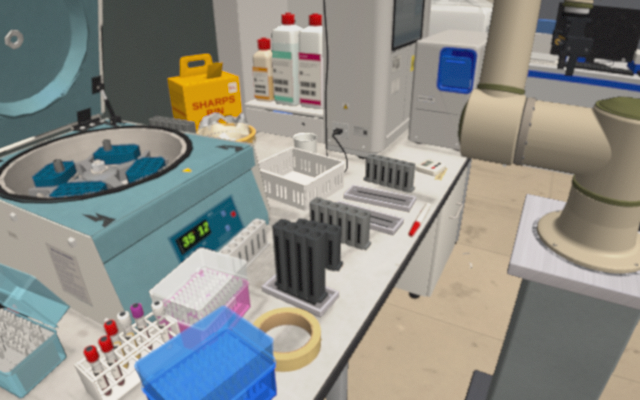

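View pics/top0.png

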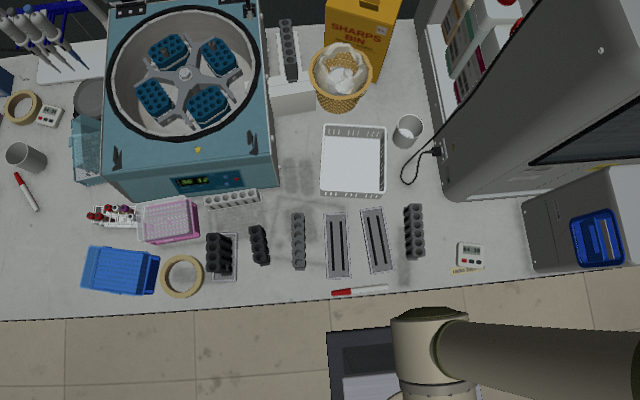

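View pics/wrist0.png

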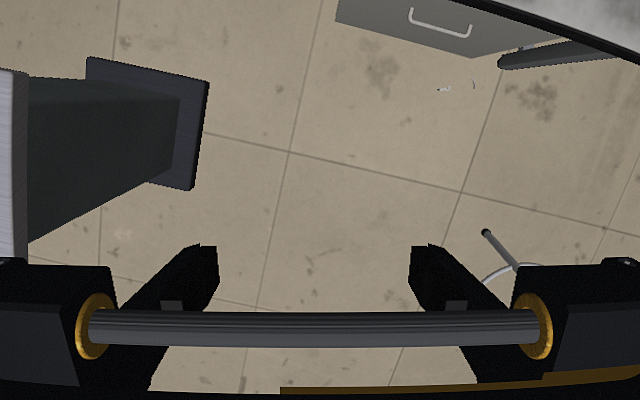

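The top view shows, left to right, the short dock with the tall cassette (220,255), the low four (259,245), a six (299,241), two empty long docks (338,245 and 378,240), and the second six (414,231). The basket is at (353,162) and the rack at (231,199). I'll zoom in next.

```bash
cat > h.py <<'E'
import numpy as np, cv2
from plant import status, grab_frame, get_calibration
def K(c): return np.array([[c['fx'],0,c['cx']],[0,c['fy'],c['cy']],[0,0,1.]])
def ray(c,uv):
    p=cv2.undistortPoints(np.array(uv,float).reshape(-1,1,2),K(c),c['dist_coeffs']).reshape(-1,2)
    R=cv2.Rodrigues(c['rvec'])[0]; C=-R.T@np.ravel(c['tvec'])
    d=np.c_[p,np.ones(len(p))]@R
    return C,d
def plane(c,uv,z):
    C,d=ray(c,uv); return C+d*((z-C[2])/d[:,2])[:,None]
def proj(c,P):
    return cv2.projectPoints(np.array(P,float).reshape(-1,1,3),c['rvec'],c['tvec'],K(c),c['dist_coeffs'])[0].reshape(-1,2)
E
python3 - <<'E'
import cv2
a=cv2.imread('pics/top0.png')
cv2.imwrite('pics/tz1.png',cv2.resize(a[195:295,195:325],None,fx=6,fy=6,interpolation=cv2.INTER_CUBIC))
cv2.imwrite('pics/tz2.png',cv2.resize(a[195:295,315:445],None,fx=6,fy=6,interpolation=cv2.INTER_CUBIC))
cv2.imwrite('pics/tz3.png',cv2.resize(a[115:215,290:420],None,fx=6,fy=6,interpolation=cv2.INTER_CUBIC))
E
```

```text
(no output)
```

View pics/tz1.png

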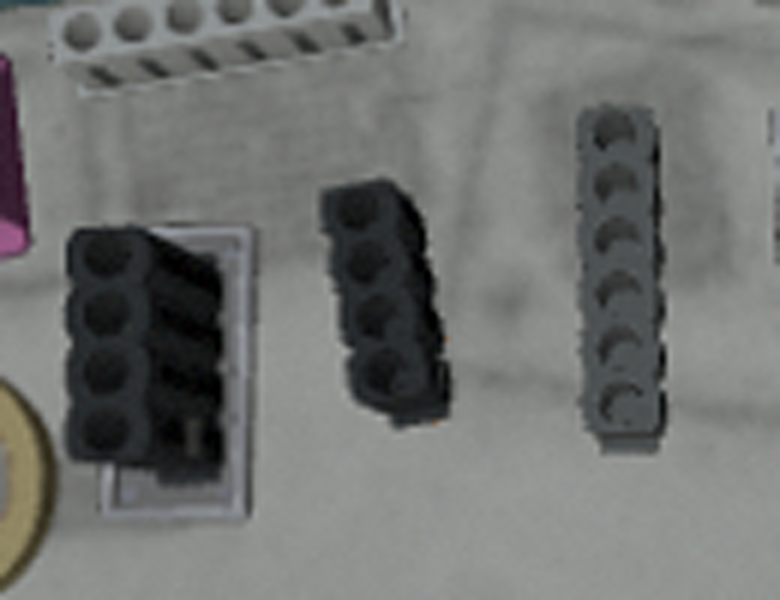

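View pics/tz2.png

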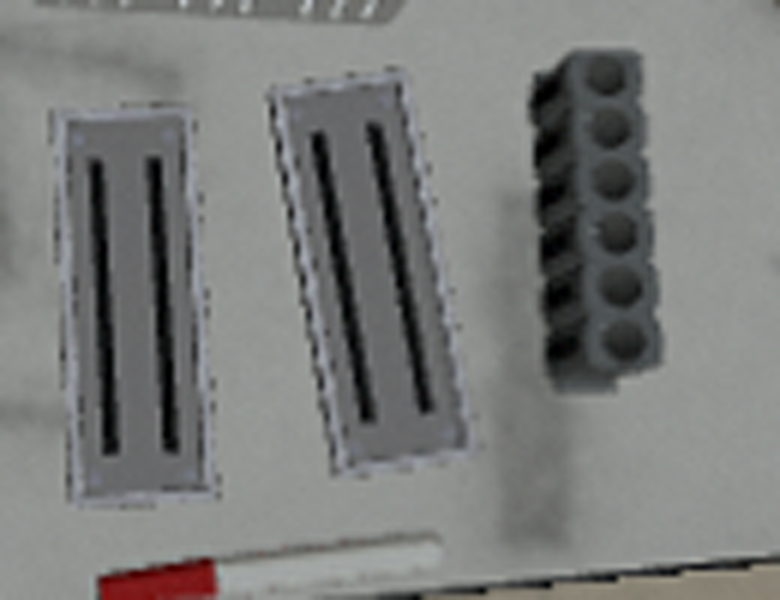

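View pics/tz3.png

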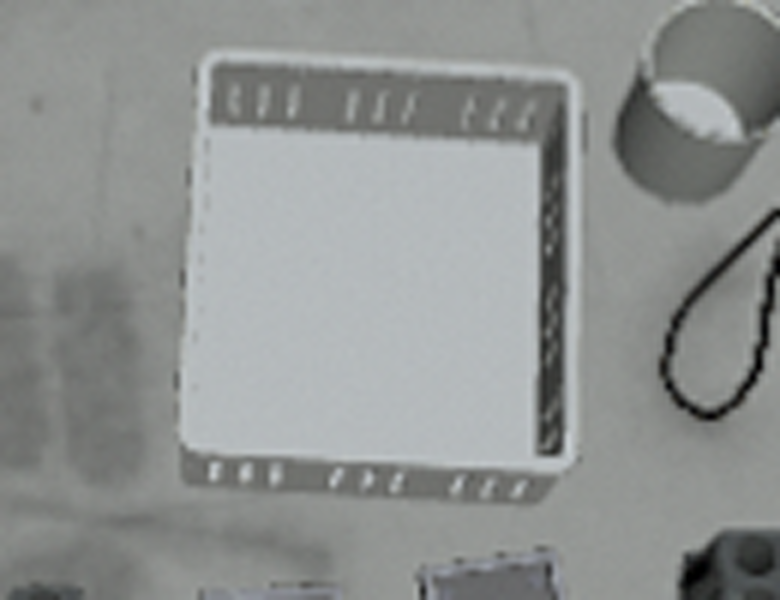

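```bash
cat > m.py <<'E'
from h import *
c=get_calibration('top')
def Z(pts,ox,oy): return (np.array(pts,float)+.5)/6-.5+[ox,oy]
def rep(n,P):
    P=P[:,:2]; d=P[-1]-P[0]; print(n,'pts',np.round(P*1000,0).tolist(),'mid',np.round(P.mean(0),4),'len',round(float(np.linalg.norm(d)),4),'yaw of long axis from x',round(float(np.degrees(np.arctan2(d[1],d[0]))),1))
rep('tall',plane(c,Z([(104,430),(107,258)],195,195),.127))
rep('low',plane(c,Z([(386,368),(357,210)],195,195),.08))
rep('sixL',plane(c,Z([(624,404),(615,132)],195,195),.07))
rep('sixR',plane(c,Z([(626,340),(606,76)],315,195),.07))
def quad(n,z,p,ox,oy):
    P=plane(c,Z(p,ox,oy),z)[:,:2]   # farL,farR,nearR,nearL
    m=P.mean(0); d=(P[0]+P[1]-P[2]-P[3])/2; e=(P[0]+P[3]-P[1]-P[2])/2
    print(n,'mid',m.round(4),'L',np.linalg.norm(d).round(4),'W',np.linalg.norm(e).round(4),'yaw',np.degrees(np.arctan2(d[1],d[0])).round(1),'yaw by side', np.degrees(np.arctan2(-e[0],e[1])).round(1), 'pts',P.round(3).tolist())
quad('dockA',.013,[(52,110),(195,102),(213,494),(72,500)],315,195)
quad('dockB',.013,[(270,90),(403,68),(475,445),(340,472)],315,195)
quad('basket',.069,[(203,52),(578,72),(574,468),(182,450)],290,115)
P=plane(c,Z([(256,226),(249,518),(103,518)],195,195),.013)[:,:2]; print('short',P.round(4), 'center',((P[0]+P[2])/2).round(4),np.linalg.norm(P[0]-P[1]),np.linalg.norm(P[2]-P[1]), np.degrees(np.arctan2(*(P[0]-P[1])[::-1])))
E
python3 m.py
```

```text
tall pts [[419.0, 415.0], [479.0, 413.0]] mid [0.4491 0.414 ] len 0.0602 yaw of long axis from x -2.3
low pts [[437.0, 323.0], [497.0, 331.0]] mid [0.4669 0.3267] len 0.0604 yaw of long axis from x 7.6
sixL pts [[417.0, 236.0], [520.0, 232.0]] mid [0.4688 0.2342] len 0.1033 yaw of long axis from x -2.3
sixR pts [[417.0, -37.0], [519.0, -44.0]] mid [ 0.468  -0.0406] len 0.102 yaw of long axis from x -4.1
dockA mid [0.4554 0.1435] L 0.1579 W 0.0574 yaw -2.8 yaw by side -2.1 pts [[0.535, 0.169], [0.533, 0.11], [0.375, 0.119], [0.378, 0.175]]
dockB mid [0.4601 0.0457] L 0.1563 W 0.0558 yaw 3.7 yaw by side 5.2 pts [[0.536, 0.079], [0.54, 0.023], [0.385, 0.013], [0.379, 0.068]]
basket mid [0.6538 0.0861] L 0.1689 W 0.1539 yaw -8.1 yaw by side -7.8 pts [[0.748, 0.151], [0.727, -0.002], [0.56, 0.022], [0.58, 0.174]]
short [[0.5048 0.3829]
 [0.3884 0.3902]
 [0.3928 0.4485]] center [0.4488 0.4157] 0.116631790667139 0.058447629288485896 -3.5818381974719484
```

```bash
python3 - <<'E'
from h import *
from scipy.spatial.transform import Rotation as R
o=status.get_obs();c=get_calibration('wrist')
C,d=ray(c,[(320,200)]);T=R.from_rotvec(o['eef_rot']).as_matrix()
print('cam in tool',T.T@(C-o['tool_pos']),'look',T.T@d[0])
t=get_calibration('top')
print(plane(t,[(520,200),(530,268),(440,190),(500,240),(456,242)],0).round(3), ray(t,[(1,1)])[0])
print(plane(t,[(520,200),(530,268),(622,262)],.25).round(3))
E
```

```text
cam in tool [-0.00026968 -0.07426257 -0.14615941] look [0.01805615 0.27888778 0.96034246]
[[ 0.527 -0.343  0.   ]
 [ 0.354 -0.332  0.   ]
 [ 0.572 -0.135  0.   ]
 [ 0.43  -0.268  0.   ]
 [ 0.436 -0.154  0.   ]] [0.36268966 0.20192482 0.8882436 ]
[[ 0.481 -0.19   0.25 ]
 [ 0.356 -0.182  0.25 ]
 [ 0.347 -0.368  0.25 ]]
```

```bash
python3 -m handwheel '[[[-0.01,0.03,0.01,0,0,6.83,0.086],[-0.01,0.03,0.01,0,0,6.83,0.086],[-0.01,0.03,0.01,0,0,6.83,0.086],[-0.01,0.03,0.01,0,0,6.83,0.086],[-0.01,0.03,0.01,0,0,6.83,0.086],[-0.01,0.03,0.01,0,0,6.83,0.086],[0.0267,0.0133,0,0,0,6.83,0.086],[0.0267,0.0133,0,0,0,6.83,0.086],[0.0267,0.0133,0,0,0,6.83,0.086],[0.0267,0.0133,0,0,0,6.83,0.086],[0.0267,0.0133,0,0,0,6.83,0.086],[0.0267,0.0133,0,0,0,6.83,0.086],[0.0157,0.0286,0,0,0,6.83,0.086],[0.0157,0.0286,0,0,0,6.83,0.086],[0.0157,0.0286,0,0,0,6.83,0.086],[0.0157,0.0286,0,0,0,6.83,0.086],[0.0157,0.0286,0,0,0,6.83,0.086],[0.0157,0.0286,0,0,0,6.83,0.086],[0.0157,0.0286,0,0,0,6.83,0.086]]]' 20
python3 -m handwheel '[[[0.002,0.03,0,0,0,6.83,0.07],[0.002,0.03,0,0,0,6.83,0.07],[0.002,0.03,0,0,0,6.83,0.07],[0.002,0.03,0,0,0,6.83,0.07],[0.002,0.03,0,0,0,6.83,0.07],[0.01,0.033,0,0,0,0,0.07],[0.01,0.033,0,0,0,0,0.07],[0.01,0.033,0,0,0,0,0.07],[0.01,0.033,0,0,0,0,0.07],[0.01,0.033,0,0,0,0,0.07],[0.0,0.0,0,0,0,0,0.07]]]'
```

```text
time_s: 1.73
tool_pos: [0.33, -0.0495, 0.2988]
eef_rot: [2.808, 1.408, 0.0]
wrist_force: [-0.5, -1.2, -0.3]
gripper_width: 0.0857
time_s: 2.65
tool_pos: [0.3901, 0.2676, 0.2977]
eef_rot: [-2.272, -2.167, 0.001]
wrist_force: [0.9, -0.7, 0.1]
gripper_width: 0.07
```

```bash
cat > w.py <<'E'
import sys
from h import *
o=status.get_obs();c=get_calibration('wrist')
np.savez('pics/cal_%s.npz'%sys.argv[1],**c)
cv2.imwrite('pics/%s.png'%sys.argv[1],grab_frame('wrist'))
r=o['eef_rot'];print(o['time_s'],o['tool_pos'].round(4),'yaw',np.degrees(2*np.arctan2(r[1],r[0])).round(2)%360)
E
python3 w.py w1
```

```text
2.65 [0.3901 0.2676 0.2977] yaw 87.29000000000002
```

View pics/w1.png

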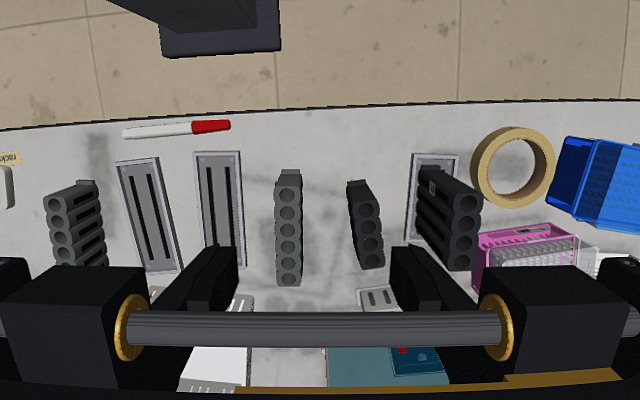

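```bash
python3 - <<'E'
import cv2
a=cv2.imread('pics/w1.png')
cv2.imwrite('pics/w1a.png',cv2.resize(a[145:285,340:490],None,fx=5,fy=4.2,interpolation=cv2.INTER_CUBIC))
cv2.imwrite('pics/w1b.png',cv2.resize(a[145:295,190:320],None,fx=5,fy=4,interpolation=cv2.INTER_CUBIC))
cv2.imwrite('pics/w1c.png',cv2.resize(a[145:295,30:190],None,fx=5,fy=4,interpolation=cv2.INTER_CUBIC))
E
```

```text
(no output)
```

View pics/w1a.png

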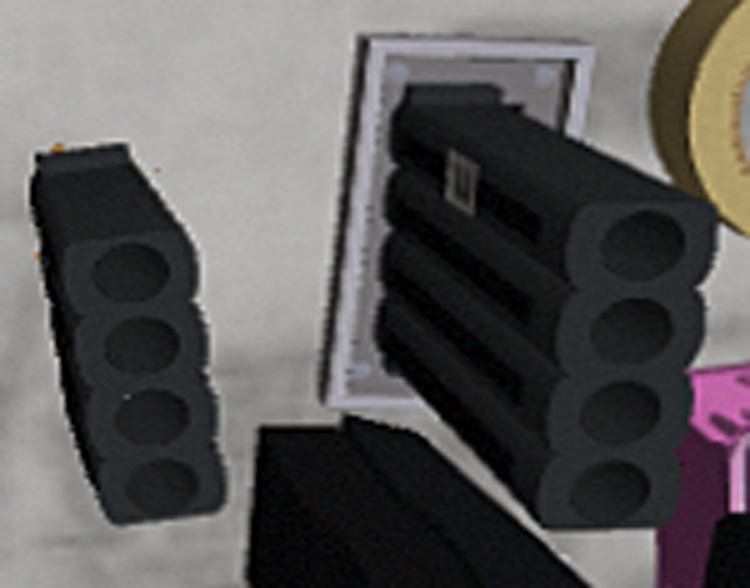

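View pics/w1b.png

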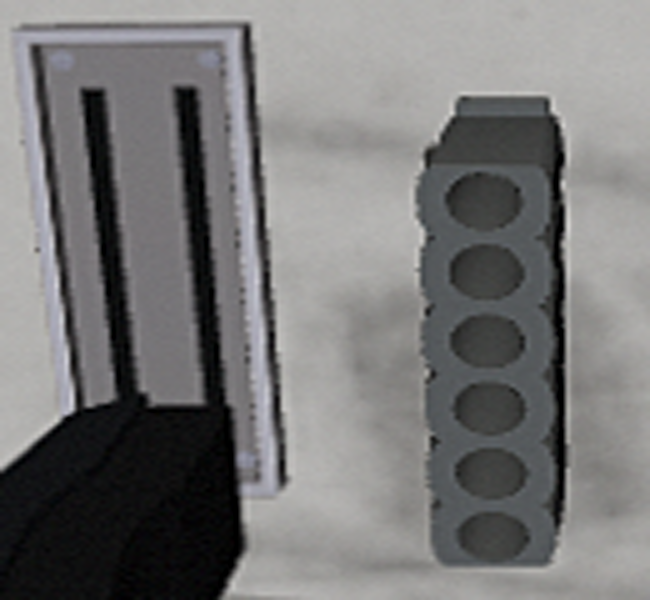

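View pics/w1c.png

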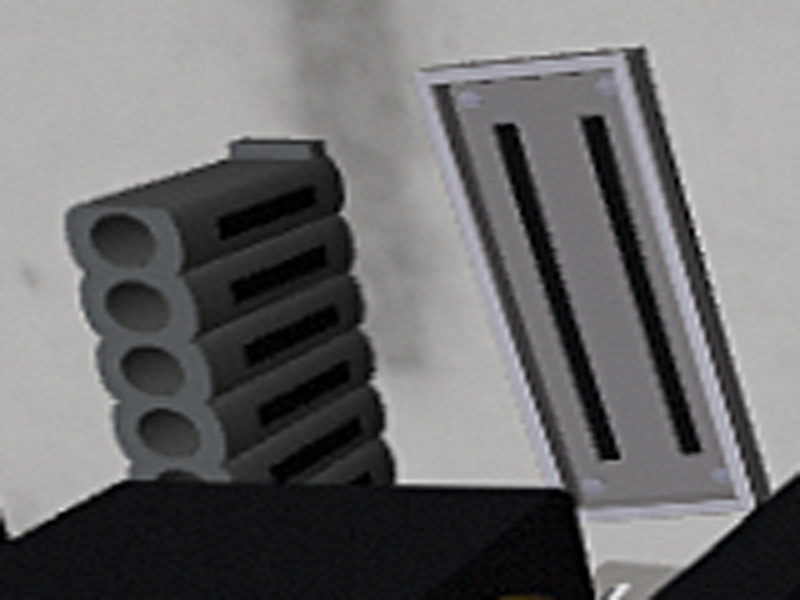

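The wrist view shows every hole row: tall cassette near (465,232), low four near (369,230), six L near (288,230). The dock rims are clear too. I'll use it as a cross-check.

```bash
python3 - <<'E'
from h import *
c=np.load('pics/cal_w1.npz')
def Z(p,ox,oy,sy): return (np.array(p,float)+.5)/[5,sy]-.5+[ox,oy]
def rep(n,P):
    P=P[:,:2]; d=P[-1]-P[0]; print(n,'mid',P.mean(0).round(4),'len',np.linalg.norm(d).round(4),'yaw',np.degrees(np.arctan2(d[1],d[0])).round(1))
rep('tall',plane(c,Z([(643,247),(610,490)],340,145,4.2),.127))
rep('low',plane(c,Z([(131,272),(162,486)],340,145,4.2),.08))
for z in(.068,.072): rep('sixL',plane(c,Z([(485,202),(493,536)],190,145,4),z))
for z in(.068,.072): rep('sixR 1-4',plane(c,Z([(124,240),(169,434)],30,145,4),z))
P=plane(c,Z([(360,36),(594,42)],340,145,4.2),.013); rep('short near edge',P)
rep('short side',plane(c,Z([(360,36),(325,405)],340,145,4.2),.013))
print(P)
rep('dockA side',plane(c,Z([(247,24),(285,487)],190,145,4),.013))
rep('dockA near',plane(c,Z([(247,24),(13,28)],190,145,4),.013))
rep('dockB side r',plane(c,Z([(640,48),(750,512)],30,145,4),.013))
rep('dockB near',plane(c,Z([(640,48),(418,72)],30,145,4),.013))
E
```

```text
tall mid [0.4509 0.414 ] len 0.0608 yaw -1.6
low mid [0.4677 0.3265] len 0.0617 yaw 6.4
sixL mid [0.4718 0.2345] len 0.1035 yaw -3.0
sixL mid [0.4701 0.2348] len 0.1024 yaw -3.0
sixR 1-4 mid [ 0.4489 -0.0388] len 0.0619 yaw -4.6
sixR 1-4 mid [ 0.4475 -0.0355] len 0.0612 yaw -4.6
short near edge mid [0.3909 0.4195] len 0.0594 yaw 86.0
short side mid [0.4472 0.387 ] len 0.117 yaw -2.8
[[0.38879566 0.38987382 0.013     ]
 [0.39297555 0.44909169 0.013     ]]
dockA side mid [0.454  0.1741] len 0.157 yaw -2.4
dockA near mid [0.3746 0.1482] len 0.0585 yaw -91.9
dockB side r mid [0.4578 0.0754] len 0.161 yaw 0.9
dockB near mid [0.3794 0.0443] len 0.0597 yaw -86.0
```

```bash
python3 -m handwheel '[[[0.01,0.0244,0,0,0,0,0.066],[0.01,0.0244,0,0,0,0,0.066],[0.01,0.0244,0,0,0,0,0.066],[0.01,0.0244,0,0,0,0,0.066],[0.01,0.0244,0,0,0,0,0.066],[0.01,0.0244,0,0,0,0.7,0.066],[0,0,-0.03,0,0,0,0.066],[0,0,-0.03,0,0,0,0.066],[0,0,-0.03,0,0,0,0.066],[0,0,-0.03,0,0,0,0.066],[0,0,-0.02,0,0,0,0.066],[0,0,0,0,0,0,0.066]]]'
python3 w.py w2
```

```text
time_s: 3.7
tool_pos: [0.4483, 0.4081, 0.1546]
eef_rot: [-2.264, -2.176, 0.012]
wrist_force: [0.4, -0.5, -0.5]
gripper_width: 0.0657
3.7 [0.4483 0.4081 0.1546] yaw 87.74000000000001
```

View pics/w2.png

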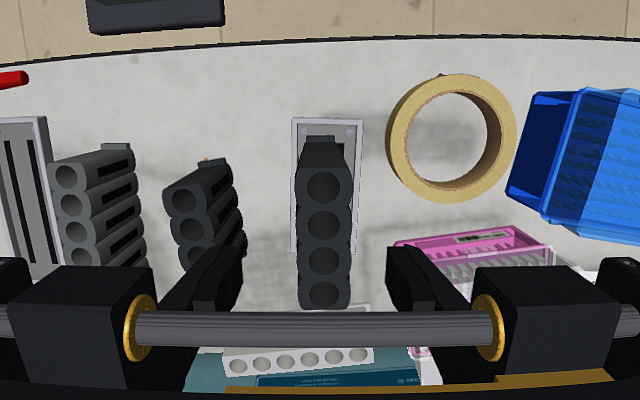

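The fingers straddle the tall cassette (holes at u≈322, finger midpoint ≈315). That agrees with the 6 mm y shortfall.

```bash
python3 -m handwheel '[[[0.001,0.003,-0.02,0,0,0,0.066],[0.001,0.003,-0.02,0,0,0,0.066],[0,0,-0.02,0,0,0,0.066],[0,0,-0.013,0,0,0,0.066],[0,0,0,0,0,0,0.066],[0,0,0,0,0,0,0.066]]]'

```

```text
time_s: 4.25
tool_pos: [0.4524, 0.4162, 0.0874]
eef_rot: [2.264, 2.177, 0.003]
wrist_force: [0.4, -0.0, 0.1]
gripper_width: 0.0662
```

```bash
python3 -m handwheel '[[[-0.001,-0.002,-0.004,0,0,0,0.05],[0,0,0,0,0,0,0.04],[0,0,0,0,0,0,0.02],[0,0,0,0,0,0,0.02],[0,0,0,0,0,0,0.02],[0,0,0,0,0,0,0.02],[0,0,0,0,0,0,0.02]]]' 25

```

```text
time_s: 4.83
tool_pos: [0.4508, 0.4142, 0.082]
eef_rot: [2.264, 2.178, 0.001]
wrist_force: [0.0, 0.0, 1.3]
gripper_width: 0.0298
```

```bash
python3 -m handwheel '[[[0,0,0.01,0,0,0,0.02],[0,0,0.025,0,0,0,0.02],[0,0,0.03,0,0,0,0.02],[0,0,0.03,0,0,0,0.02],[0,0,0.03,0,0,0,0.02],[0,0,0.01,0,0,0,0.02],[0,-0.02,0,0,0,0,0.02],[0,-0.03,0,0,0,0,0.02],[0,-0.03,0,0,0,0,0.02],[0,-0.03,0,0,0,0,0.02],[0,-0.03,0,0,0,0,0.02],[0,-0.03,0,0,0,-1,0.02],[0,-0.03,0,0,0,-1,0.02],[0,-0.03,0,0,0,-1,0.02],[0,-0.03,0,0,0,-1,0.02],[0,-0.03,0,0,0,-1,0.02],[0,-0.025,0,0,0,0,0.02],[0,-0.013,0,0,0,0,0.02],[0,0,0,0,0,0,0.02]]]'
python3 w.py w3; python3 -c "
from h import *
cv2.imwrite('pics/top3.png',grab_frame('top'))"

```

```text
time_s: 6.42
tool_pos: [0.4505, 0.0842, 0.2164]
eef_rot: [-2.36, -2.074, 0.001]
wrist_force: [0.4, 0.6, -1.4]
gripper_width: 0.0297
6.4167 [0.4505 0.0842 0.2164] yaw 82.62
```

View pics/w3.png

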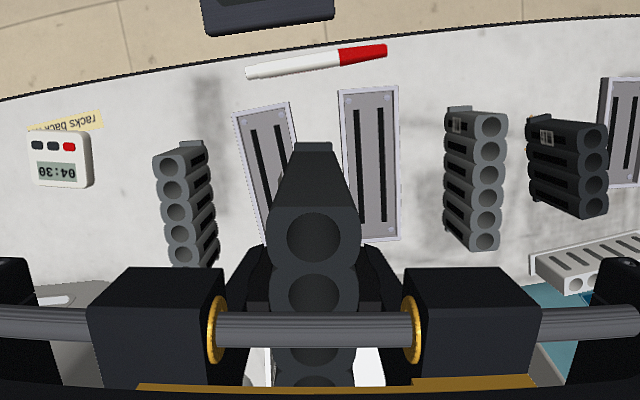

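View pics/top3.png

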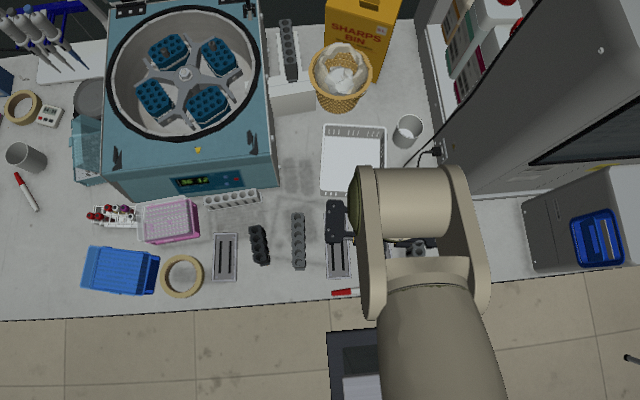

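The wrist view shows the tall cassette held upright. The top view shows the short dock empty at (224,257).

```bash
python3 -m handwheel '[[[0.015,0,0,0,0,0,0.02],[0.03,0,0,0,0,0,0.02],[0.03,0,0,0,0,0,0.02],[0.03,0,0,0,0,0,0.02],[0.03,0,0,0,0,0,0.02],[0.03,0,0,0,0,0,0.02],[0.025,0,0,0,0,0,0.02],[0.01,0.002,0,0,0,0,0.02],[0,0,0,0,0,0,0.02],[0,0,-0.02,0,0,0,0.02],[0,0,-0.02,0,0,0,0.02],[0,0,0,0,0,0,0.02]]]'
python3 w.py w4; python3 -c "
from h import *
cv2.imwrite('pics/sc4.png',grab_frame('scene'))"

```

```text
time_s: 7.52
tool_pos: [0.6483, 0.0894, 0.1727]
eef_rot: [-2.352, -2.075, 0.008]
wrist_force: [-0.1, -1.2, -2.1]
gripper_width: 0.0299
7.5167 [0.6483 0.0894 0.1727] yaw 82.86000000000001
```

View pics/sc4.png

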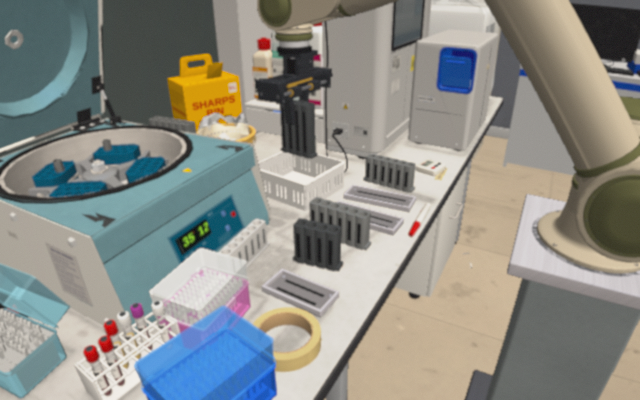

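View pics/w4.png

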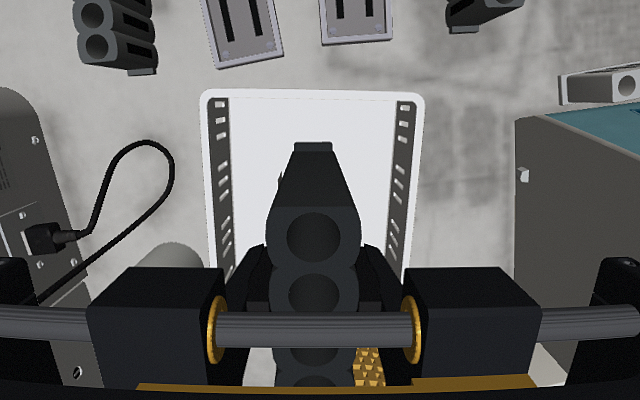

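The cassette hangs centred over the basket: foot at u≈313, rims at 205 and 420. Next I lower it.

```bash
python3 -m handwheel '[[[0,0,-0.025,0,0,0,0.02],[0,0,-0.025,0,0,0,0.02],[0,0,-0.02,0,0,0,0.02],[0,0,-0.01,0,0,0,0.02],[0,0,0,0,0,0,0.02],[0,0,-0.004,0,0,0,0.02],[0,0,0,0,0,0,0.02],[0,0,0,0,0,0,0.02]]]'

```

```text
time_s: 8.28
tool_pos: [0.6512, 0.0882, 0.0941]
eef_rot: [2.356, 2.076, 0.002]
wrist_force: [-0.0, -0.3, -1.0]
gripper_width: 0.0296
```

```bash
python3 -m handwheel '[[[0,0,-0.004,0,0,0,0.02],[0,0,-0.004,0,0,0,0.02],[0,0,0,0,0,0,0.02],[0,0,0,0,0,0,0.02]]]'; python3 -m handwheel '[[[0,0,-0.003,0,0,0,0.02],[0,0,0,0,0,0,0.02],[0,0,0,0,0,0,0.02]]]'

```

```text
time_s: 8.62
tool_pos: [0.6506, 0.0882, 0.0845]
eef_rot: [-2.357, -2.077, 0.001]
wrist_force: [0.6, 0.3, -0.8]
gripper_width: 0.0299
time_s: 8.87
tool_pos: [0.6506, 0.0882, 0.0815]
eef_rot: [-2.357, -2.077, 0.0]
wrist_force: [0.7, -0.3, -1.1]
gripper_width: 0.03
```

```bash
python3 -m handwheel '[[[0,0,-0.002,0,0,0,0.02],[0,0,0,0,0,0,0.02],[0,0,0,0,0,0,0.02]]]'; python3 -m handwheel '[[[0,0,-0.0015,0,0,0,0.02],[0,0,0,0,0,0,0.02],[0,0,0,0,0,0,0.02]]]'

```

```text
time_s: 9.12
tool_pos: [0.6507, 0.0882, 0.0797]
eef_rot: [-2.357, -2.077, 0.0]
wrist_force: [-0.1, -0.4, -0.0]
gripper_width: 0.0301
time_s: 9.37
tool_pos: [0.6509, 0.0882, 0.0795]
eef_rot: [2.356, 2.077, 0.001]
wrist_force: [-3.0, -0.1, 6.7]
gripper_width: 0.0299
```

```bash
python3 -m handwheel '[[[0,0,0,0,0,0,0.04],[0,0,0,0,0,0,0.06],[0,0,0,0,0,0,0.06],[0,0,0,0,0,0,0.06],[0,0,0.02,0,0,0,0.06],[0,0,0.03,0,0,0,0.06],[0,0,0.03,0,0,0,0.06],[0,0,0.03,0,0,0,0.06],[0,0,0.03,0,0,0,0.06],[0,0,0.01,0,0,0,0.06],[0,0,0,0,0,0,0.06]]]'
python3 w.py w5; python3 -c "
from h import *
cv2.imwrite('pics/top5.png',grab_frame('top'))"

```

```text
time_s: 10.28
tool_pos: [0.6515, 0.0882, 0.2308]
eef_rot: [2.354, 2.075, 0.006]
wrist_force: [0.7, -0.8, 0.1]
gripper_width: 0.0601
10.2833 [0.6515 0.0882 0.2308] yaw 82.79
```

View pics/w5.png

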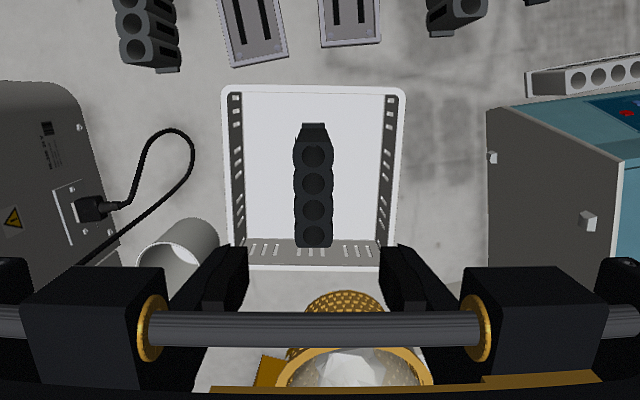

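The tall cassette stands upright, free, in the basket at (313,190). Next is the low four.

```bash
python3 -m handwheel '[[[-0.02,0,0,0,0,1,0.06],[-0.03,0,0,0,0,1,0.06],[-0.03,0,0,0,0,1,0.06],[-0.03,0,0,0,0,1,0.06],[-0.03,0,0,0,0,1,0.06],[-0.03,0.01,0,0,0,1,0.06],[-0.014,0.02,0,0,0,1,0.06],[0,0.03,0,0,0,1,0.06],[0,0.03,0,0,0,1,0.06],[0,0.03,0,0,0,1,0.06],[0,0.03,0,0,0,1,0.06],[0,0.03,0,0,0,1,0.06],[0,0.03,0,0,0,1,0.06],[0,0.02,0,0,0,1,0.06],[0,0.008,-0.02,0,0,0,0.06],[0,0,-0.03,0,0,0,0.06],[0,0,-0.02,0,0,0,0.06],[0,0,-0.01,0,0,0,0.06],[0,0,0,0,0,0,0.06],[0,0,0,0,0,0,0.06]]]'
python3 w.py w6

```

```text
time_s: 12.05
tool_pos: [0.4666, 0.326, 0.1479]
eef_rot: [-2.086, -2.348, 0.002]
wrist_force: [1.2, -0.1, 0.1]
gripper_width: 0.0596
12.05 [0.4666 0.326  0.1479] yaw 96.76999999999998
```

View pics/w6.png

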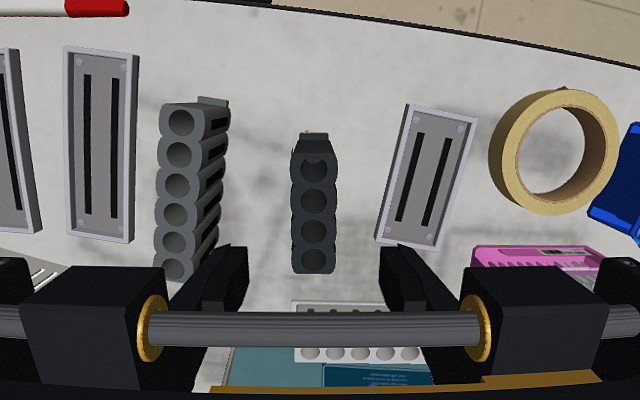

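Fingers straddle the low four squarely (holes at u≈313). The short dock is fully visible, and I measure it from this view.

```bash
python3 - <<'E'
from h import *
c=np.load('pics/cal_w6.npz')
a=cv2.imread('pics/w6.png')
cv2.imwrite('pics/w6a.png',cv2.resize(a[95:255,365:485],None,fx=5,fy=3.7,interpolation=cv2.INTER_CUBIC))
P=plane(c,[(314,165),(314,260)],.08)[:,:2];d=P[1]-P[0];print('low',P.mean(0),np.linalg.norm(d),np.degrees(np.arctan2(d[1],d[0])))
E
```

```text
low [0.46632752 0.32669939] 0.06419564931011869 6.764971509701778
```

View pics/w6a.png

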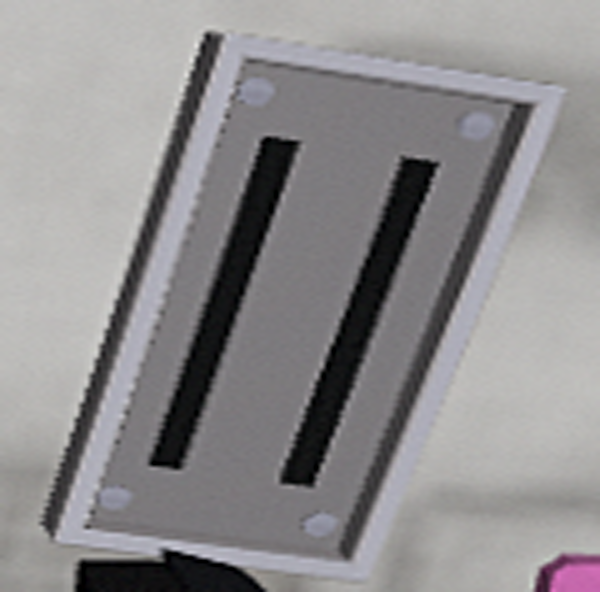

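```bash
python3 - <<'E'
from h import *
c=np.load('pics/cal_w6.npz')
def Z(p): return (np.array(p,float)+.5)/[5,3.7]-.5+[365,95]
for n,p,z in(('studs',[(256,91),(477,126),(320,524),(115,497)],.005),('rim',[(225,33),(563,90),(365,580),(57,542)],.013)):
    P=plane(c,Z(p),z)[:,:2]; d=(P[2]+P[3]-P[0]-P[1])/2; e=(P[1]+P[2]-P[0]-P[3])/2
    print(n,P.mean(0).round(4),np.linalg.norm(d),np.linalg.norm(e),np.degrees(np.arctan2(d[1],d[0])),np.degrees(np.arctan2(-e[0],e[1])))
E
python3 -m handwheel '[[[0,0,-0.025,0,0,0,0.06],[0,0,-0.03,0,0,0,0.06],[0,0,-0.03,0,0,0,0.06],[0,0,-0.02,0,0,0,0.06],[0,0,-0.003,0,0,0,0.06],[0,0,0,0,0,0,0.045],[0,0,0,0,0,0,0.02],[0,0,0,0,0,0,0.02],[0,0,0,0,0,0,0.02],[0,0,0,0,0,0,0.02],[0,0,0,0,0,0,0.02]]]' 25
```

```text
studs [0.4505 0.4178] 0.0961985242025087 0.03800097069325479 -3.8183410581968253 -4.0352773724577595
rim [0.4501 0.4171] 0.11653134827841986 0.056237152534726005 -3.5715612645033485 -4.057062125433431
time_s: 13.02
tool_pos: [0.4672, 0.3264, 0.0414]
eef_rot: [2.085, 2.348, 0.003]
wrist_force: [-1.6, -0.6, 6.2]
gripper_width: 0.0298
```

```bash
python3 - <<'E'
from h import *
t=get_calibration('top')
for z in(0,.05,.1): print(z,plane(t,[(199,233),(203,276)],z)[:,:2].round(3).tolist(), plane(np.load('pics/cal_w2.npz'),[(397,242),(525,228)],z)[:,:2].round(3).tolist())
E
python3 -m handwheel '[[[0,0,0.01,0,0,0,0.02],[0,0,0.02,0,0,0,0.02],[0,0,0.03,0,0,0,0.02],[0,0,0.02,0,0,0,0.02],[0,0,0,0,0,0,0.02],[0,0.01,0,0,0,-2,0.02],[-0.003,0.02,0,0,0,-2,0.02],[-0.005,0.02,0,0,0,-2,0.02],[-0.005,0.02,0,0,0,-2,0.02],[-0.004,0.015,0,0,0,-2.6,0.02],[0,0.0056,0,0,0,0,0.02],[0,0,0,0,0,0,0.02],[0,0,0,0,0,0,0.02]]]'
python3 w.py w7
```

```text
0 [[0.513, 0.481], [0.407, 0.473]] [[0.506, 0.483], [0.498, 0.604]]
0.05 [[0.504, 0.466], [0.404, 0.458]] [[0.485, 0.471], [0.478, 0.572]]
0.1 [[0.496, 0.45], [0.402, 0.443]] [[0.463, 0.46], [0.458, 0.541]]
time_s: 14.1
tool_pos: [0.4497, 0.4162, 0.1196]
eef_rot: [2.293, 2.148, -0.002]
wrist_force: [0.7, 0.1, -1.3]
gripper_width: 0.0301
14.1 [0.4497 0.4162 0.1196] yaw 86.26
```

View pics/w7.png

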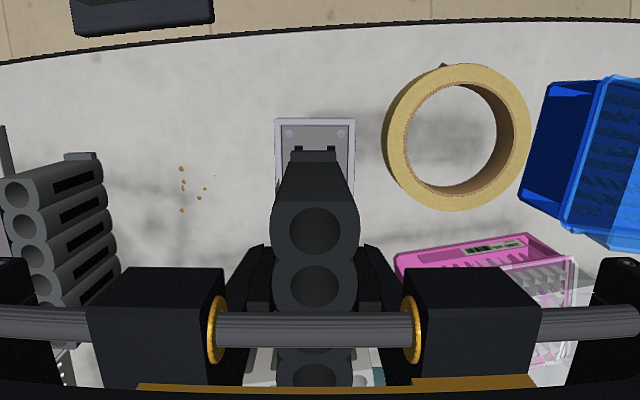

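The cassette sits centred over the short dock (near rim 275–355, foot centre ≈314). The pink box is low and clear of the gripper.

```bash
python3 -m handwheel '[[[0,0.001,-0.02,0,0,0,0.02],[0,0,-0.025,0,0,0,0.02],[0,0,-0.015,0,0,0,0.02],[0,0,-0.006,0,0,0,0.02],[0,0,0,0,0,0,0.02],[0,0,-0.003,0,0,0,0.02],[0,0,0,0,0,0,0.02],[0,0,0,0,0,0,0.02]]]';python3 -m handwheel '[[[0,0,-0.002,0,0,0,0.02],[0,0,0,0,0,0,0.02],[0,0,0,0,0,0,0.02]]]'

```

```text
time_s: 14.82
tool_pos: [0.4501, 0.4179, 0.0522]
eef_rot: [2.294, 2.146, 0.002]
wrist_force: [0.4, -0.2, -0.2]
gripper_width: 0.0298
time_s: 15.07
tool_pos: [0.4497, 0.4178, 0.0494]
eef_rot: [2.294, 2.146, 0.0]
wrist_force: [0.9, 0.3, -0.9]
gripper_width: 0.0302
```

```bash
python3 -m handwheel '[[[0,0,-0.002,0,0,0,0.02],[0,0,0,0,0,0,0.02],[0,0,0,0,0,0,0.02]]]';python3 -m handwheel '[[[0,0,-0.0015,0,0,0,0.02],[0,0,0,0,0,0,0.02],[0,0,0,0,0,0,0.02]]]'

```

```text
time_s: 15.32
tool_pos: [0.4496, 0.4177, 0.0471]
eef_rot: [-2.294, -2.146, 0.0]
wrist_force: [-0.2, -0.1, -1.1]
gripper_width: 0.0299
time_s: 15.57
tool_pos: [0.4497, 0.4179, 0.0464]
eef_rot: [2.294, 2.146, 0.001]
wrist_force: [-3.9, -0.9, 5.1]
gripper_width: 0.0297
```

```bash
python3 -m handwheel '[[[0,0,0,0,0,0,0.04],[0,0,0,0,0,0,0.06],[0,0,0,0,0,0,0.06],[0,0,0,0,0,0,0.06],[0,0,0.02,0,0,0,0.06],[0,0,0.03,0,0,0,0.06],[0,0,0.03,0,0,0,0.06],[0,0,0.03,0,0,0,0.06],[0,0,0.01,0,0,0,0.06],[0,0,0,0,0,0,0.06]]]'
python3 w.py w8
```

```text
time_s: 16.4
tool_pos: [0.4505, 0.4184, 0.1682]
eef_rot: [2.293, 2.146, 0.008]
wrist_force: [0.3, 0.1, -0.8]
gripper_width: 0.0599
16.4 [0.4505 0.4184 0.1682] yaw 86.19
```

View pics/w8.png

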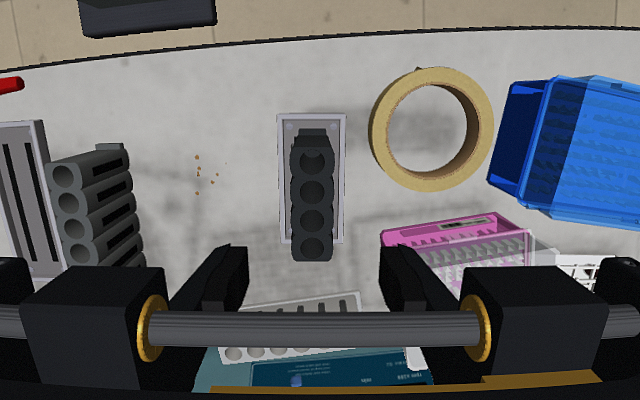

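The low four sits inside the short dock's rim. Next is the left six.

```bash
python3 -m handwheel '[[[0.004,-0.02,0,0,0,0.5,0.06],[0.005,-0.03,0,0,0,0.5,0.06],[0.005,-0.03,0,0,0,0,0.06],[0.005,-0.03,0,0,0,0,0.06],[0.001,-0.03,0,0,0,0,0.06],[0,-0.03,0,0,0,0,0.06],[0,-0.013,-0.01,0,0,0,0.06],[0,0,-0.02,0,0,0,0.06],[0,0,0,0,0,0,0.06],[0,0,0,0,0,0,0.06]]]'
python3 w.py w9
```

```text
time_s: 17.28
tool_pos: [0.4687, 0.2346, 0.1339]
eef_rot: [-2.274, -2.164, 0.006]
wrist_force: [-1.1, -0.5, -0.1]
gripper_width: 0.0601
17.2833 [0.4687 0.2346 0.1339] yaw 87.18
```

View pics/w9.png

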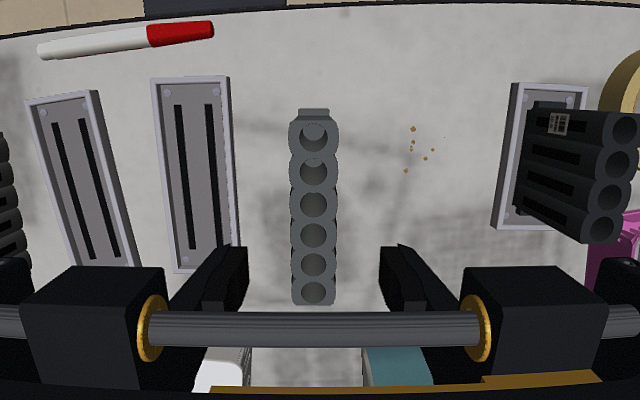

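The left six is centred between the fingers (u≈313). Docks A (151–238) and B (25–140) are both visible, so I measure them and then grasp.

```bash
python3 - <<'E'
from h import *
a=cv2.imread('pics/w9.png')
cv2.imwrite('pics/w9a.png',cv2.resize(a[65:285,15:250],None,fx=3.4,fy=2.7,interpolation=cv2.INTER_CUBIC))
E
python3 -m handwheel '[[[0.001,0,-0.02,0,0,0,0.06],[0,0,-0.03,0,0,0,0.06],[0,0,-0.03,0,0,0,0.06],[0,0,-0.014,0,0,0,0.06],[0,0,0,0,0,0,0.06],[0,0,0,0,0,0,0.045],[0,0,0,0,0,0,0.02],[0,0,0,0,0,0,0.02],[0,0,0,0,0,0,0.02],[0,0,0,0,0,0,0.02],[0,0,0,0,0,0,0.02]]]'
```

```text
time_s: 18.25
tool_pos: [0.4711, 0.2349, 0.0425]
eef_rot: [2.275, 2.166, 0.002]
wrist_force: [-0.6, 0.7, 6.3]
gripper_width: 0.0297
```

View pics/w9a.png

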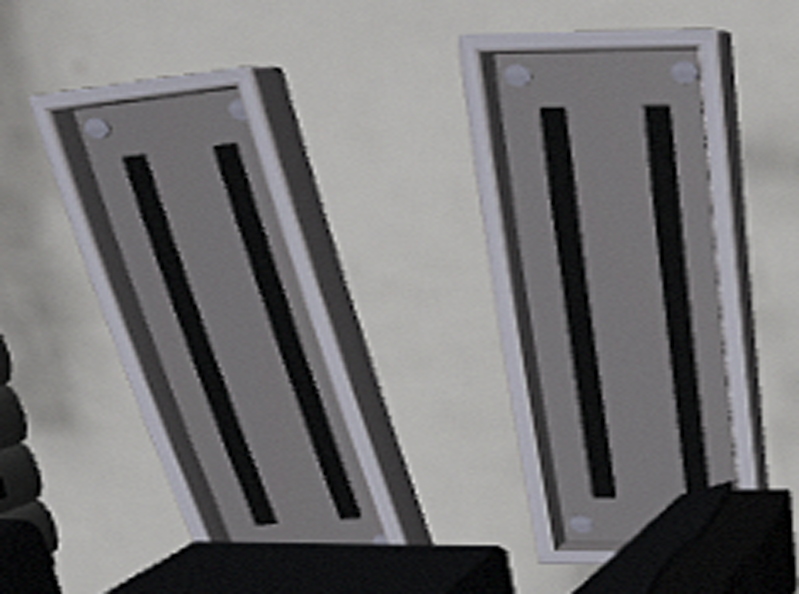

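```bash
python3 - <<'E'
from h import *
c=np.load('pics/cal_w9.npz')
def Z(p): return (np.array(p,float)+.5)/[3.4,2.7]-.5+[15,65]
def f(n,p,z):
    P=plane(c,Z(p),z)[:,:2];print(n,P.round(4).tolist())
    return P
P=f('A studs',[(516,73),(685,72),(580,524)],.005); d=P[2]-P[0];print('centre',(P[1]+P[2])/2,np.linalg.norm(d),np.linalg.norm(P[1]-P[0]),np.degrees(np.arctan2(d[1],d[0])))
P=f('A rim',[(460,37),(719,30),(540,562)],.013); d=P[2]-P[0];print('centre',(P[1]+P[2])/2,np.linalg.norm(d),np.linalg.norm(P[1]-P[0]),np.degrees(np.arctan2(d[1],d[0])))
P=f('B slots',[(135,157),(227,145),(350,517),(265,523)],.005);d=(P[2]+P[3]-P[0]-P[1])/2;print('centre',P.mean(0),np.linalg.norm(d),np.degrees(np.arctan2(d[1],d[0])))
P=f('B rim',[(33,97),(254,68)],.013);y=np.radians(4.);print('centre',P.mean(0)+.08*np.array([np.cos(y),np.sin(y)]))
E
python3 -m handwheel '[[[0,0,0.01,0,0,0,0.02],[0,0,0.025,0,0,0,0.02],[0,0,0.03,0,0,0,0.02],[0,0,0.015,0,0,0,0.02],[0,0,0,0,0,0,0.02]]]'
```

```text
A studs [[0.3848, 0.127], [0.3871, 0.1654], [0.5235, 0.1209]]
centre [0.45531644 0.14316272] 0.1389061763462844 0.03848264995858011 -2.4867090878857563
A rim [[0.3748, 0.1191], [0.3769, 0.1761], [0.5326, 0.1119]]
centre [0.454777   0.14398641] 0.15804513934596878 0.05699253522578939 -2.623882739111873
B slots [[0.4013, 0.0298], [0.3997, 0.0541], [0.5189, 0.0601], [0.5202, 0.036]]
centre [0.46000781 0.04501936] 0.11924030072231218 2.91025076442022
B rim [[0.3821, 0.0138], [0.3791, 0.0703]]
centre [0.46040627 0.04764014]
time_s: 18.67
tool_pos: [0.4721, 0.2352, 0.1254]
eef_rot: [2.273, 2.164, 0.008]
wrist_force: [0.8, 0.4, -1.3]
gripper_width: 0.0298
```

```bash
python3 -m handwheel '[[[-0.003,-0.015,0,0,0,0,0.02],[-0.005,-0.025,0,0,0,0,0.02],[-0.005,-0.025,0,0,0,0,0.02],[-0.0025,-0.02,0,0,0,0.3,0.02],[0,-0.0065,0,0,0,0,0.02],[0,0,0,0,0,0,0.02],[0,0,0,0,0,0,0.02]]]'
python3 w.py w10
```

```text
time_s: 19.25
tool_pos: [0.4552, 0.1436, 0.1214]
eef_rot: [-2.27, -2.171, 0.0]
wrist_force: [-0.3, 1.0, -1.5]
gripper_width: 0.0296
19.25 [0.4552 0.1436 0.1214] yaw 87.44
```

View pics/w10.png

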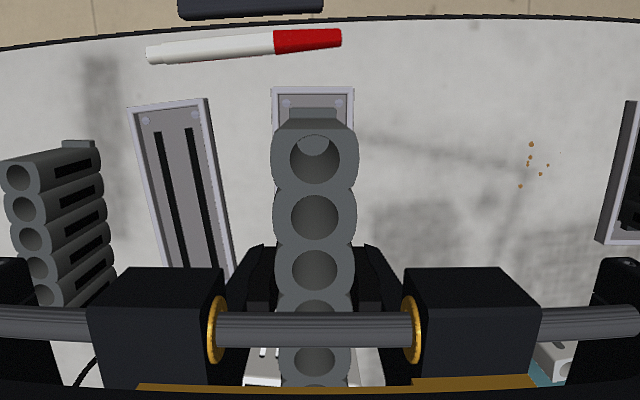

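```bash
python3 - <<'E'
from h import *
c=np.load('pics/cal_w10.npz')
print(plane(c,[(288,107),(338,107)],.087))
P=plane(c,[(272,88),(354,87)],.013);print(P)
E
python3 -m handwheel '[[[0,0,-0.02,0,0,0,0.02],[0,0,-0.025,0,0,0,0.02],[0,0,-0.015,0,0,0,0.02],[0,0,-0.006,0,0,0,0.02],[0,0,0,0,0,0,0.02],[0,0,-0.003,0,0,0,0.02],[0,0,0,0,0,0,0.02],[0,0,0,0,0,0,0.02]]]';python3 -m handwheel '[[[0,0,-0.002,0,0,0,0.02],[0,0,0,0,0,0,0.02],[0,0,0,0,0,0,0.02]]]'

```

```text
[[0.38679369 0.13458389 0.087     ]
 [0.38792028 0.15946621 0.087     ]]
[[0.37494286 0.11905441 0.013     ]
 [0.37684453 0.17591948 0.013     ]]
time_s: 19.97
tool_pos: [0.4556, 0.1435, 0.0534]
eef_rot: [2.269, 2.172, 0.002]
wrist_force: [-0.1, 0.3, -1.3]
gripper_width: 0.0299
time_s: 20.22
tool_pos: [0.4553, 0.1433, 0.0509]
eef_rot: [2.27, 2.172, 0.0]
wrist_force: [0.1, 0.3, -1.9]
gripper_width: 0.03
```

```bash
python3 -m handwheel '[[[0.002,0,-0.002,0,0,0,0.02],[0,0,0,0,0,0,0.02],[0,0,0,0,0,0,0.02]]]';python3 -m handwheel '[[[0,0,-0.002,0,0,0,0.02],[0,0,0,0,0,0,0.02],[0,0,0,0,0,0,0.02]]]'

```

```text
time_s: 20.47
tool_pos: [0.4572, 0.1433, 0.0486]
eef_rot: [-2.27, -2.172, 0.0]
wrist_force: [-0.4, -0.4, -0.9]
gripper_width: 0.0298
time_s: 20.72
tool_pos: [0.4574, 0.1429, 0.0473]
eef_rot: [2.269, 2.172, -0.0]
wrist_force: [-2.2, -3.9, 6.7]
gripper_width: 0.0297
```

```bash
python3 -m handwheel '[[[0,0,0,0,0,0,0.04],[0,0,0,0,0,0,0.06],[0,0,0,0,0,0,0.06],[0,0,0,0,0,0,0.06],[0,0,0.02,0,0,0,0.06],[0,0,0.03,0,0,0,0.06],[0,0,0.03,0,0,0,0.06],[0,0,0.01,0,0,0,0.06],[0,0,0,0,0,0,0.06]]]'
python3 w.py w11
python3 -m handwheel '[[[0.002,-0.02,0,0,0,-0.5,0.06],[0.003,-0.03,0,0,0,-0.5,0.06],[0.003,-0.03,0,0,0,-0.5,0.06],[0.003,-0.03,0,0,0,0,0.06],[0,-0.03,0,0,0,0,0.06],[0,-0.03,0,0,0,0,0.06],[0,-0.013,0,0,0,0,0.06],[0,0,0,0,0,0,0.06],[0,0,0,0,0,0,0.06]]]'
python3 w.py w12
```

```text
time_s: 21.47
tool_pos: [0.4583, 0.1434, 0.1387]
eef_rot: [2.267, 2.17, 0.006]
wrist_force: [0.1, 0.0, 0.3]
gripper_width: 0.0599
21.4667 [0.4583 0.1434 0.1387] yaw 87.49
time_s: 22.27
tool_pos: [0.4675, -0.0396, 0.1352]
eef_rot: [-2.298, -2.139, 0.002]
wrist_force: [0.3, 0.8, 0.2]
gripper_width: 0.0597
22.2667 [ 0.4675 -0.0396  0.1352] yaw 85.89999999999998
```

View pics/w11.png

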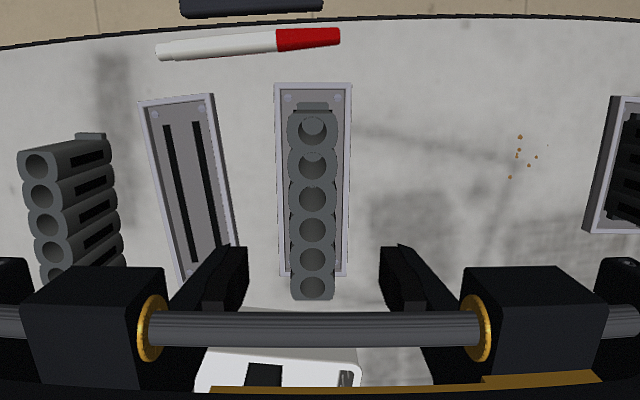

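View pics/w12.png

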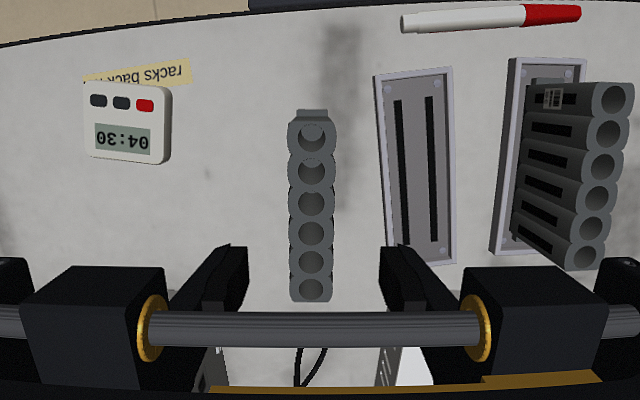

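The first six is inside dock A's rim, and the second six is centred under the fingers (u≈312). Dock B is at (372–455, 57–265).

```bash
python3 - <<'E'
from h import *
a=cv2.imread('pics/w12.png')
cv2.imwrite('pics/w12a.png',cv2.resize(a[50:275,365:465],None,fx=5,fy=2.6,interpolation=cv2.INTER_CUBIC))
c=np.load('pics/cal_w12.npz')
P=plane(c,[(312,137),(312,289)],.07)[:,:2];d=P[1]-P[0];print(P.mean(0),np.linalg.norm(d),np.degrees(np.arctan2(d[1],d[0])))
E
python3 -m handwheel '[[[0.001,0,-0.02,0,0,0,0.06],[0,0,-0.03,0,0,0,0.06],[0,0,-0.03,0,0,0,0.06],[0,0,-0.013,0,0,0,0.06],[0,0,0,0,0,0,0.06],[0,0,0,0,0,0,0.045],[0,0,0,0,0,0,0.02],[0,0,0,0,0,0,0.02],[0,0,0,0,0,0,0.02],[0,0,0,0,0,0,0.02],[0,0,0,0,0,0,0.02]]]'
```

```text
[ 0.46856396 -0.03998295] 0.10195788887712165 -4.1987290622428315
time_s: 23.23
tool_pos: [0.4695, -0.0398, 0.0444]
eef_rot: [2.297, 2.142, 0.001]
wrist_force: [-1.3, 0.2, 4.9]
gripper_width: 0.03
```

View pics/w12a.png

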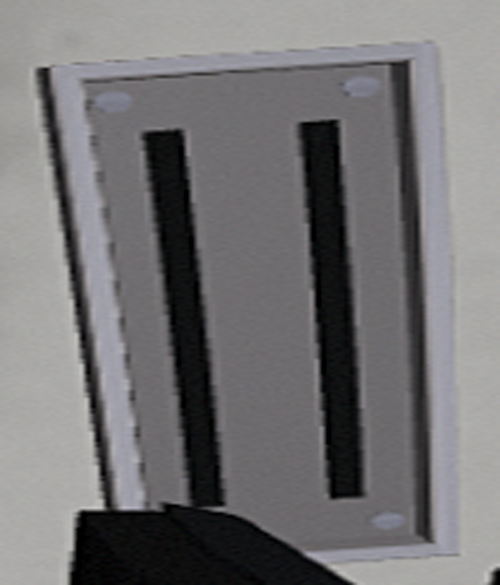

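```bash
python3 - <<'E'
from h import *
c=np.load('pics/cal_w12.npz')
def Z(p): return (np.array(p,float)+.5)/[5,2.6]-.5+[365,50]
for n,p,z in(('studs',[(113,101),(360,87),(387,521)],.005),('rim',[(53,66),(437,43),(455,553)],.013)):
    P=plane(c,Z(p),z)[:,:2]; d=P[2]-P[1]; print(n,'centre',(P[0]+P[2])/2,np.linalg.norm(d),np.linalg.norm(P[1]-P[0]),np.degrees(np.arctan2(d[1],d[0])))
P=plane(c,Z([(163,131),(319,122),(347,497),(207,505)]),.005)[:,:2];d=(P[2]+P[3]-P[0]-P[1])/2;print('slots',P.mean(0),np.linalg.norm(d),np.degrees(np.arctan2(d[1],d[0])))
E
python3 -m handwheel '[[[0,0,0.01,0,0,0,0.02],[0,0,0.025,0,0,0,0.02],[0,0,0.03,0,0,0,0.02],[0,0,0.015,0,0,0,0.02],[0,0,0,0,0,0,0.02]]]'
```

```text
studs centre [0.46024386 0.04529191] 0.13845514694652575 0.03788698111950539 3.230575040586156
rim centre [0.45959263 0.04487908] 0.15833436713631485 0.05677902397562804 3.0656722354113044
slots [0.46006942 0.04534185] 0.11949111256546717 3.2236712810313968
time_s: 23.65
tool_pos: [0.4706, -0.0402, 0.1272]
eef_rot: [2.294, 2.139, 0.005]
wrist_force: [0.7, -0.5, -0.5]
gripper_width: 0.0299
```

```bash
python3 -m handwheel '[[[-0.002,0.01,0,0,0,1.5,0.02],[-0.003,0.02,0,0,0,2,0.02],[-0.0035,0.025,0,0,0,2,0.02],[0,0.02,0,0,0,1.6,0.02],[0,0.01,0,0,0,0,0.02],[0,0,0,0,0,0,0.02],[0,0,0,0,0,0,0.02]]]'
python3 w.py w13
```

```text
time_s: 24.23
tool_pos: [0.4603, 0.0454, 0.1231]
eef_rot: [-2.159, -2.281, 0.001]
wrist_force: [0.6, 0.1, -0.1]
gripper_width: 0.0296
24.2333 [0.4603 0.0454 0.1231] yaw 93.13
```

View pics/w13.png

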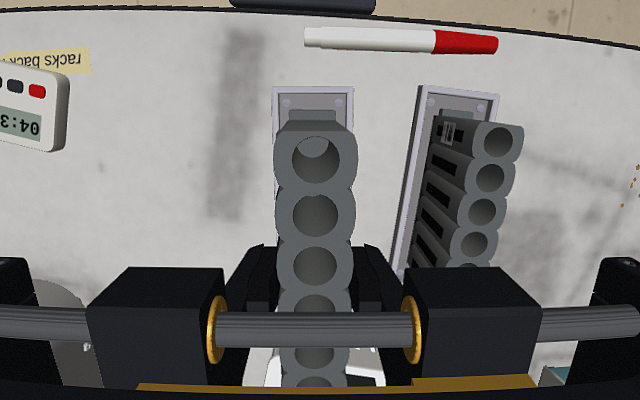

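The cassette is centred over dock B (near rim 273–354, foot ≈313). Contact is expected at TCP z ≈ 0.0494.

```bash
python3 -m handwheel '[[[0.002,0,-0.02,0,0,0,0.02],[0,0,-0.025,0,0,0,0.02],[0,0,-0.015,0,0,0,0.02],[0,0,-0.006,0,0,0,0.02],[0,0,0,0,0,0,0.02],[0,0,-0.003,0,0,0,0.02],[0,0,0,0,0,0,0.02],[0,0,0,0,0,0,0.02]]]';python3 -m handwheel '[[[0,0,-0.002,0,0,0,0.02],[0,0,0,0,0,0,0.02],[0,0,0,0,0,0,0.02]]]'

```

```text
time_s: 24.95
tool_pos: [0.4631, 0.0451, 0.0554]
eef_rot: [2.16, 2.279, 0.001]
wrist_force: [0.0, 0.1, -0.3]
gripper_width: 0.0295
time_s: 25.2
tool_pos: [0.4628, 0.0453, 0.0529]
eef_rot: [2.16, 2.28, 0.0]
wrist_force: [0.2, 0.2, -1.4]
gripper_width: 0.0303
```

```bash
python3 -m handwheel '[[[0,0,-0.002,0,0,0,0.02],[0,0,0,0,0,0,0.02],[0,0,0,0,0,0,0.02]]]';python3 -m handwheel '[[[0,0,-0.002,0,0,0,0.02],[0,0,0,0,0,0,0.02],[0,0,0,0,0,0,0.02]]]'

```

```text
time_s: 25.45
tool_pos: [0.4626, 0.0453, 0.0507]
eef_rot: [-2.161, -2.28, 0.0]
wrist_force: [0.5, 0.4, -0.9]
gripper_width: 0.0302
time_s: 25.7
tool_pos: [0.463, 0.0449, 0.0491]
eef_rot: [2.16, 2.28, -0.0]
wrist_force: [-1.0, -2.4, 4.5]
gripper_width: 0.0299
```

Contact came where expected. I release, rise and back away toward the robot for a clear view.

```bash
python3 -m handwheel '[[[0,0,0,0,0,0,0.04],[0,0,0,0,0,0,0.06],[0,0,0,0,0,0,0.06],[0,0,0,0,0,0,0.06],[0,0,0.02,0,0,0,0.06],[0,0,0.03,0,0,0,0.06],[0,0,0.03,0,0,0,0.06],[0,0,0.03,0,0,0,0.06],[0,0,0.03,0,0,0,0.06],[0,0,0.03,0,0,0,0.06],[0,0,0.03,0,0,0,0.06],[0,0,0,0,0,0,0.06]]]'
python3 w.py w14
python3 -m handwheel '[[[-0.02,-0.02,0.01,0,0,0,0.06],[-0.03,-0.03,0.01,0,0,0,0.06],[-0.03,-0.03,0.01,0,0,0,0.06],[-0.03,-0.03,0,0,0,0,0.06],[-0.01,-0.03,0,0,0,0,0.06],[0,-0.02,0,0,0,0,0.06],[0,0,0,0,0,0,0.06],[0,0,0,0,0,0,0.06],[0,0,0,0,0,0,0.06]]]'
python3 -c "
from h import *
cv2.imwrite('pics/top15.png',grab_frame('top'));cv2.imwrite('pics/sc15.png',grab_frame('scene'))
a=cv2.imread('pics/top15.png');cv2.imwrite('pics/top15z.png',cv2.resize(a[115:300,195:435],None,fx=3.2,fy=3.2,interpolation=cv2.INTER_CUBIC))"
```

```text
time_s: 26.7
tool_pos: [0.4644, 0.0452, 0.2539]
eef_rot: [2.155, 2.275, 0.008]
wrist_force: [0.1, 0.5, 0.6]
gripper_width: 0.0596
26.7 [0.4644 0.0452 0.2539] yaw 93.1
time_s: 27.5
tool_pos: [0.3457, -0.111, 0.2771]
eef_rot: [-2.16, -2.279, -0.0]
wrist_force: [-0.5, 1.1, 0.1]
gripper_width: 0.0601
```

View pics/w14.png

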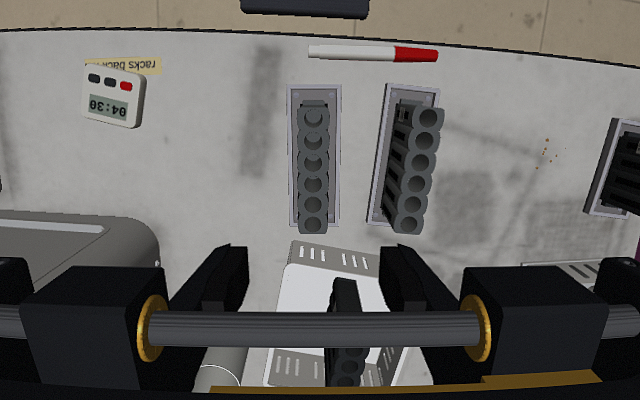

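View pics/top15z.png

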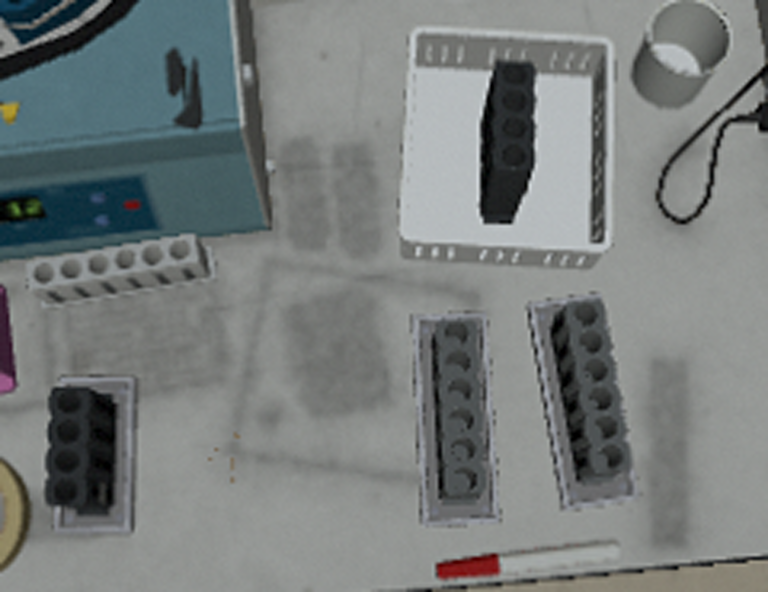

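View pics/sc15.png

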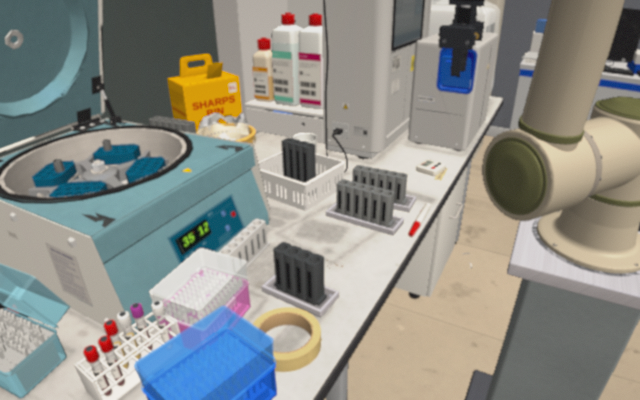

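All four cassettes look placed: the sixes inside docks A and B, the low four in the short dock, and the tall one standing in the basket. A numeric check comes before handing in.

```bash
python3 - <<'E'
from h import *
t=get_calibration('top')
Z=lambda p:(np.array(p,float)+.5)/3.2-.5+[195,115]
for n,p,z in(('tall',[(512,155),(516,72)],.124),('low',[(65,490),(70,401)],.085),('A',[(460,480),(457,332)],.075),('B',[(610,457),(586,312)],.077)):
    P=plane(t,Z(p),z)[:,:2];d=P[1]-P[0];print(n,P.mean(0).round(4),np.linalg.norm(d).round(4),np.degrees(np.arctan2(d[1],d[0])).round(1))
a=cv2.imread('pics/top0.png').astype(int);b=cv2.imread('pics/top15.png').astype(int)
print('rack diff',np.abs(a-b)[186:214,202:262].mean(), np.abs(a-b)[186:214,202:262].max())
o=status.get_obs();print(o['time_s'],np.abs(o['qvel']).max())
E
```

```text
tall [0.6509 0.0884] 0.0625 -9.0
low [0.4489 0.4178] 0.0615 -4.7
A [0.4554 0.1443] 0.1044 -4.5
B [0.4617 0.0447] 0.1039 2.3
rack diff 1.5561507936507937 11
27.6 0.004202458644281102
```

The cassette tops lie over their dock centres within about 2 mm at the expected heights. The rack hasn't moved.

```bash
python3 -c "
from plant import job; print(job.finish_job())"
```

```text
the job is handed in; nothing more can be done
None
```

I finished the setup and handed the job in at about 27.6 s of the 115 s allowed; no verdict came back. I first moved the tall four-place cassette from the short dock to the white basket. The low four-place cassette then went into the short dock and a six-place cassette into each long dock, each lowered to light contact (about 7 N or less) before release.

**What the last checks showed:**
- **Cassettes in docks:** in the final pictures all three stand inside the dock rims. Their tops are within about 2 mm of the measured dock centres. Contact with each dock floor came at the height worked out beforehand.
- **Tall cassette:** it stands upright in the basket, with its top directly above where I released it.
- **Sample rack:** unchanged between the first and last top views.
- **Robot:** the gripper was up and clear of everything at hand-in.

**Disagreement:** the rough angle readings for the cassettes in the final low-resolution top view differ by 1–2° from the angles they were placed at. That is within what the picture can resolve. No check failed.

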